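# Third hand: hold a heat sink against the amplifier module

## Robot

A 7-joint arm with a two-finger parallel gripper is mounted at the origin on the work surface. World frame = base frame: x ahead of the robot, y to its left, z up, the work surface at z = 0. Lengths are in m, angles in rad, forces in N, time in s.
With the tool pointing down it reaches from about 0.35 to 0.9 m from the base axis. Payload 7.2 kg.
Tool frame: the origin (TCP) lies midway between the tips of the shut fingers; the grasp point (between the pads) lies 19 mm behind it; z points along the fingers, y is the direction in which the jaws open and shut (so a half turn about z gives the same grasp; the last joint's range is limited). The gripper opens to 85 mm and grips with 20 to 120 N. Pads are 22 mm wide; open, the fingers measure 114 mm over their backs; the gripper's body (76 mm by 85 mm) begins 54 mm behind the grasp point. The pads swing forward as they close: fully open they stand 13 mm farther back than shut.
Start: joints at [-1.272, 0.411, -0.013, 1.596, 0.006, 1.134, -0.082], TCP at [0.224, 0.583, 0.231] pointing down, gripper open.
Joint ranges: [-2.95, 2.95], [-0.29, 1.99], [-1.47, 1.44], [0.14, 2.54], [-1.03, 4.17], [0.13, 1.85], [-2.86, 2.86]. Speed limits (rad/s): [2.39, 2.39, 3.01, 3.01, 3.14, 3.14, 3.14].

## Interface

Orientations are given as a 3x3 rotation matrix whose columns are the frame's x, y, z axes.
In Python, from workcell import r, read_camera, get_calibration gives the robot as it stands. The module is installed in compiled form; this text tells all that it offers.
- The arm moves only by the tool jog_arm, never from a script. Its argument "rows" is a list that holds one entry, the list of rows, each a list of 5 numbers: the shift along the world's x, y, z in mm, then the turn about the world's z in rad, then the opening, from 0 (shut) to 1 (fully open). A call has 1 to 12 rows; each row is the pose to reach, as a shift and turn from the pose commanded when the call began; what a row does not reach only later rows make up. A row lasts 1/8 s, in which the tool goes at most 62.5 mm and 10.7 degrees, less where a joint would pass 70% of its speed; a pose out of reach is approached as far as the arm can. A call with a gripper value outside its range is refused whole. The fingers move at their own pace and stop on an object; the grip force is fixed at half the most. Time passes only in rows, so rows that repeat a pose let the fingers close. It gives the time, the measured TCP pose, the force and the opening at its end, in the units of the state.
- r.get_state(): the state, without advancing time (a new reading comes with each control period).
- read_camera(name): name is "scene" or "top" or "wrist"; returns the picture (480x640x3 uint8, red, green, blue); there is no depth.
- get_calibration(name): a dict with "fx", "fy", "cx", "cy" (pixels), "origin" and "attitude" of the camera in the world. Camera axes: x right, y down, z forward; pixel columns grow to the right and rows downward; lengths in m; the calibration is good to about 2 mm. A picture is of the moment at which its call begins: read the wrist's pose just before it. get_calibration takes no time and is no camera call; for the wrist camera it gives the pose at the moment of the call.
- r.job_done(): hands the job in, once; it reports no verdict.
The state is a dict: "time_s": time; "joint_positions": joint angles; "joint_vel": joint speeds; "joint_torque": joint torques, N m; "eef_pos": TCP position; "eef_rot": TCP orientation; "force": force on the tool from outside, world axes, zero at the start; "ft_torque": the same for the moment, N m; "opening": finger opening in m.
Only numpy, scipy, OpenCV 4.12 (cv2) and the standard library are available. Lean on these libraries where they do the work, as an engineer would, in place of code of your own. Each camera call takes 0.05 s, during which the arm holds its last target.

## Task

Be my third hand: pick up the larger of the two finned heat sinks and hold it up with its flat back square against the front of the amplifier module on the sprung stand, centred on it both ways, clear of the bench and stand. Press gently and steadily with about 10 N, which pushes the sprung module back about half of its travel, never to its end, and leave the small heat sink, the screwdriver and the parts box where they are. Finish while still gripping and pressing it so: I will put the screws in from behind, so do not let go.

Things in the scene. Friction and masses are not known exactly. Their poses are not given: they have to be found in the camera images.
- heat_sink: larger heat sink, bare aluminium, 50 mm wide (y), 45 tall (z), 36 deep (x), about 90 g, standing on the bench. Seven upright fins run back (-x) from a 6 mm plate whose flat mounting face looks along +x. The outer fins give flat parallel sides 50 mm apart to grip, full depth and height. Origin: centre of its underside, mid-depth; the mounting face is 18 mm along +x
- heat_sink_face (a point): centre of the large heat sink's flat mounting face: 18 mm along its +x and 22.5 mm above its underside; same axes as the heat sink
- module_face (a point): centre of the flat front face (looks along its -x, roughly to the robot) of the amplifier module, an aluminium housing 70 mm wide (y), 56 tall (z), 24 deep (x), open at the back where a green circuit board shows. Always 80 mm above the bench; moves with the module, which slides only along +x. The centre of the heat sink's mounting face must come here
- module (a joint): how far the module has been pushed back along its +x, in m: 0 free, 0.020 at the end of its travel. The spring gives 1 N per mm from zero (0.010 is 10 N). It slides on two level guide rods at y = +-52 mm, which do not stand in front of the face
- stand: fixed assembly stand: dark steel base plate 150 x 150 mm, 10 mm thick, with two aluminium posts 105 mm high at the back that carry the guide rods. Turned and placed differently each time. Origin: on the bench straight below the module's free front face; the plate reaches from 20 mm in front of (-x) to 130 mm behind this; axes parallel to the module's
- small_sink: bystander: small heat sink of the same kind, 32 mm wide, 30 mm tall, 26 mm deep; origin at the centre of its underside; leave it alone
- screwdriver: bystander: screwdriver 160 mm long lying on the bench; leave it alone
- parts_box: bystander: closed yellow plastic component box 60 x 70 x 40 mm; origin at the centre of its underside; leave it alone
There are look-alikes about, which are no part of the job. What is shaped like the heat_sink but black or pink is not meant.

How it is judged:
On the way:
1. the large heat sink is lifted in the gripper, clear of the bench (height (world z) of heat_sink above 0.03 m and contact force between heat_sink and the fingers above 1 N), for 0.1 s.
At the end, for the whole second after the job is handed in: The gripper holds the large heat sink still, flat and upright against the module front (within 0.1 rad), centred within 5 mm sideways and 6 mm in height, pressing with 6 to 14 N (module back 6 to 14 mm) through the last second; bystanders within 15 mm of their starts (contact force between heat_sink and module between 6 and 14 N and value of joint module between 0.006 and 0.014 m and contact force between heat_sink and the fingers above 2 N and x of heat_sink_face in the frame of module_face between -0.004 and 0.004 m and y of heat_sink_face in the frame of module_face between -0.005 and 0.005 m and z of heat_sink_face in the frame of module_face between -0.006 and 0.006 m and angle between the x axis of heat_sink and the x axis of module_face, either way round below 0.1 rad and angle between the z axis of heat_sink and the z axis of module_face, either way round below 0.1 rad and linear speed of heat_sink below 0.01 m/s and distance of each of small_sink, screwdriver, parts_box from where it was at the start of the episode below 0.015 m); the arm keeps its last pose, push and grip.
It fails at once if the module is driven to the end of its travel (value of joint module above 0.019 m).
It fails at once if a bystander is disturbed (distance of any of small_sink, screwdriver, parts_box from where it was at the start of the episode above 0.02 m).
It also fails if it takes over 42 s, if anything falls off the work surface, if the arm or the gripper's body presses on something with over 40 N, if the wrist force passes 120 N, or if a joint passes its speed limit or range.

## Working session

There is one attempt and no reset: what is moved stays moved. The work goes in short steps, Python scripts to look and compute and a tool call to move; the robot and the scene stay as the last step left them, time stands still between calls to the robot, and variables do not carry over. Pictures are saved under pics/ and viewed, and the job is handed in when it is done.

Besides the shell and the picture viewer there is one more tool, called as a command line: name --argument value ..., lists and objects as JSON in quotes. jog_arm: Moves the arm, as the interface text tells. Its arguments: {"type":"object","properties":{"rows":{"type":"array"}},"required":["rows"]}

```bash
mkdir -p pics; cat > h.py <<'E'
import numpy as np,cv2
from workcell import r,read_camera,get_calibration
def snap(n,f):
    c=get_calibration(n); im=read_camera(n)[:,:,::-1].copy(); cv2.imwrite(f'pics/{f}.png',im); np.save(f'pics/{f}.npy',np.array([c],dtype=object),allow_pickle=True); return im,c
def load(f): return cv2.imread(f'pics/{f}.png'),np.load(f'pics/{f}.npy',allow_pickle=True)[0]
def crop(f,x0,y0,x1,y1,out):
    im=cv2.imread(f'pics/{f}.png')[y0:y1,x0:x1]; s=min(800/(x1-x0),600/(y1-y0)); cv2.imwrite(f'pics/{out}.png',cv2.resize(im,None,fx=s,fy=s,interpolation=cv2.INTER_CUBIC)); print('scale',s)
def ray(c,u,v,z):
    R=np.array(c['attitude']);o=np.array(c['origin']); d=R@np.array([(u-c['cx'])/c['fx'],(v-c['cy'])/c['fy'],1]); return o+d*(z-o[2])/d[2]
def proj(c,p):
    q=np.array(c['attitude']).T@(np.array(p)-np.array(c['origin'])); return np.array([c['fx']*q[0]/q[2]+c['cx'],c['fy']*q[1]/q[2]+c['cy']])
E
python3 - <<'E'
from h import *
for n in ['scene','top']:
    im,c=snap(n,n+'0'); print(n,c)
s=r.get_state(); print(s['time_s'],s['eef_pos'],s['eef_rot'],s['opening'],s['force'])
E
```

```text
scene {'fx': 453.8909660693078, 'fy': 453.8909660693078, 'cx': 317.857121299158, 'cy': 242.4681066529451, 'origin': array([ 1.28674669, -0.32061028,  0.7407377 ]), 'attitude': array([[ 0.36513427,  0.59335073, -0.71736453],
       [ 0.93084696, -0.22096182,  0.29103232],
       [ 0.01417407, -0.77402247, -0.63299946]])}
top {'fx': 500.72432989330946, 'fy': 500.72432989330946, 'cx': 318.71605146336935, 'cy': 237.6187619683737, 'origin': array([ 0.35093171, -0.01979592,  0.98167156]), 'attitude': array([[ 0.10672966, -0.9665997 ,  0.23301029],
       [-0.99426358, -0.10539998,  0.01818731],
       [ 0.00697944, -0.23361477, -0.97230419]])}
0.1 [0.2240353  0.58302335 0.23055419] [[-9.33494064e-01  3.58592644e-01 -3.84615770e-04]
 [ 3.58592831e-01  9.33493121e-01 -1.33198990e-03]
 [-1.18605606e-04 -1.38132513e-03 -9.99999039e-01]] 0.08523650855476746 [ 0.30383487 -0.32863361 -0.57954756]
```

View pics/scene0.png

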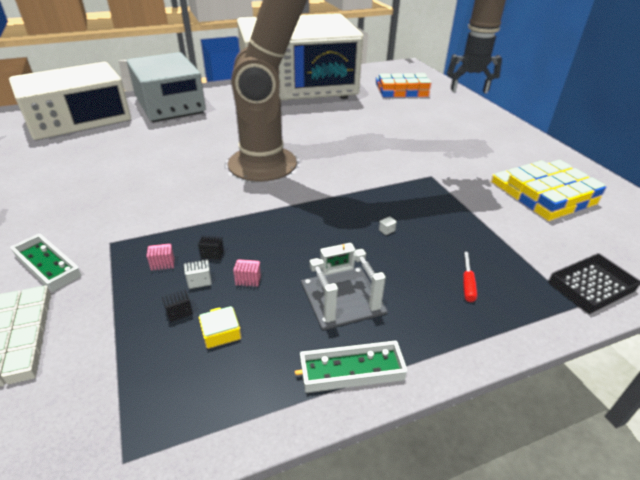

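View pics/top0.png

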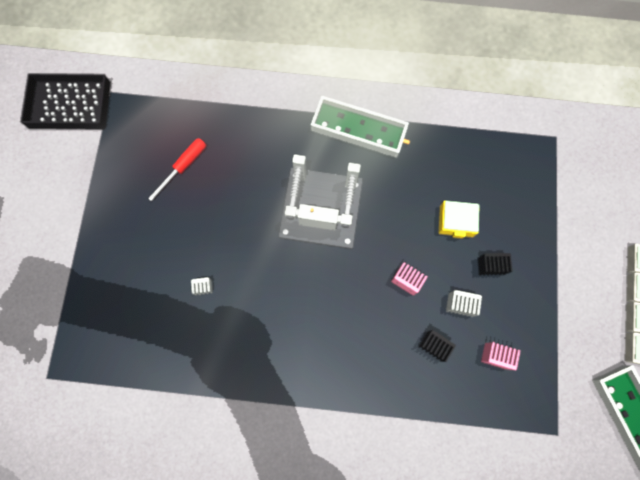

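The top view has two bare-aluminium finned sinks, at (464,303) and (201,286). The pink ones at (410,278) and (502,355) and the black ones at (495,263) and (436,344) are look-alikes. The one at (464,303) is silver and the larger of the two, so I'll confirm it in an enlarged crop.

```bash
python3 - <<'E'
from h import *
crop('top0',380,240,540,360,'c1'); crop('top0',265,140,385,260,'c2')
im,c=load('top0')
for u,v in [(464,303),(201,286),(410,278),(495,263),(436,344),(502,355)]: print(u,v,ray(c,u,v,.045).round(3))
E
```

```text
scale 5.0
scale 5.0
464 303 [ 0.48  -0.286  0.045]
201 286 [0.459 0.207 0.045]
410 278 [ 0.516 -0.182  0.045]
495 263 [ 0.562 -0.342  0.045]
436 344 [ 0.399 -0.237  0.045]
502 355 [ 0.393 -0.358  0.045]
```

View pics/c1.png

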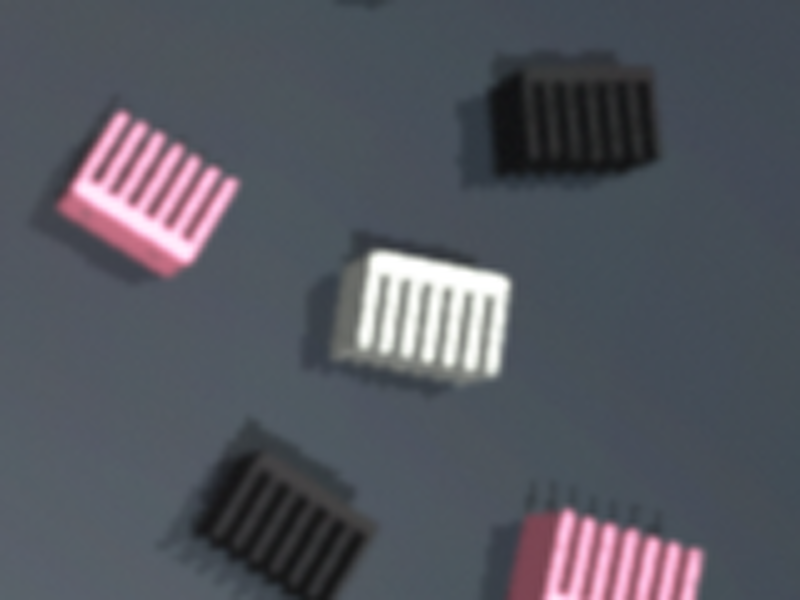

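View pics/c2.png

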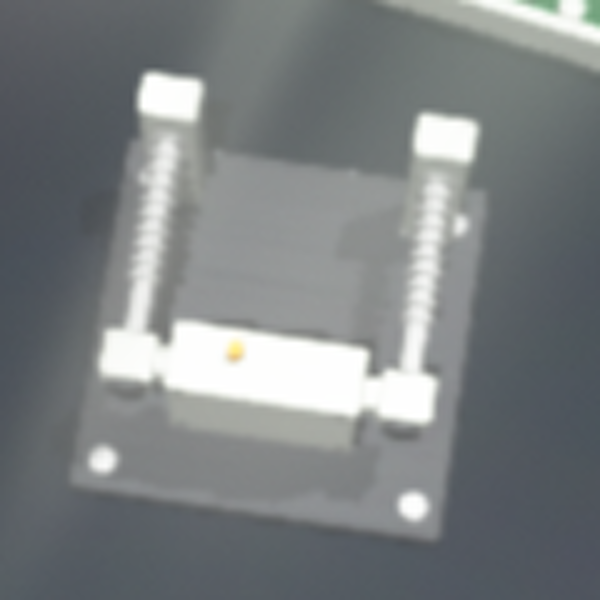

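The crop confirms it: a silver sink with seven fins, top corners at crop (370,250), (512,275), (497,378) and (357,350), plate at the upper edge (+x side). The stand plate corners and the module's top edges are also readable.

```bash
python3 - <<'E'
from h import *
im,c=load('top0')
P=lambda pts,o,z:np.array([ray(c,o[0]+a/5,o[1]+b/5,z)[:2] for a,b in pts])
s=P([(368,249),(512,272),(497,379),(356,350)],(380,240),.045)
print('sink',s.round(4),s.mean(0)); e=lambda a,b:(np.linalg.norm(b-a).round(4),np.degrees(np.arctan2(*(b-a)[::-1])).round(1))
for i in range(4): print(e(s[i],s[(i+1)%4]))
b=P([(128,140),(487,190),(438,540),(70,485)],(265,140),.010)
print('plate',b.round(4),b.mean(0))
for i in range(4): print(e(b[i],b[(i+1)%4]))
m=P([(175,321),(370,350),(360,415),(163,388)],(265,140),.108)
print('mod',m.round(4))
for i in range(4): print(e(m[i],m[(i+1)%4]))
print('front mid',(m[2]+m[3])/2)
E
```

```text
sink [[ 0.5026 -0.2652]
 [ 0.4997 -0.3194]
 [ 0.4592 -0.3151]
 [ 0.4643 -0.2624]] [ 0.48143702 -0.29053819]
(np.float64(0.0543), np.float64(-93.0))
(np.float64(0.0408), np.float64(173.9))
(np.float64(0.0529), np.float64(84.5))
(np.float64(0.0384), np.float64(-4.2))
plate [[ 0.7244  0.0718]
 [ 0.7189 -0.0774]
 [ 0.57   -0.0708]
 [ 0.5765  0.0773]] [6.47439204e-01 2.18297669e-04]
(np.float64(0.1494), np.float64(-92.1))
(np.float64(0.149), np.float64(177.4))
(np.float64(0.1482), np.float64(87.5))
(np.float64(0.1481), np.float64(-2.1))
mod [[ 0.6189  0.0372]
 [ 0.6157 -0.0346]
 [ 0.5909 -0.0334]
 [ 0.5932  0.0386]]
(np.float64(0.0719), np.float64(-92.6))
(np.float64(0.0248), np.float64(177.2))
(np.float64(0.072), np.float64(88.1))
(np.float64(0.0257), np.float64(-3.1))
front mid [0.59207472 0.00257055]
```

jog_arm --rows '[[[18, -60, 0, 0.05, 1], [36, -120, 0, 0.1, 1], [54, -180, 0, 0.15, 1], [72, -240, 0, 0.2, 1], [90, -300, 0, 0.25, 1], [108, -360, 0, 0.28, 1], [126, -420, 0, 0.28, 1], [144, -480, 0, 0.28, 1], [162, -540, 0, 0.28, 1], [180, -600, 0, 0.28, 1], [198, -660, 0, 0.28, 1], [216, -720, 0, 0.28, 1]]]'

```text
time_s: 1.6
eef_pos: [0.4399, -0.1368, 0.2315]
eef_rot: [[-0.996, 0.086, 0.001], [0.086, 0.996, 0.0], [-0.001, 0.0, -1.0]]
force: [0.4, 1.0, -0.2]
opening: 0.0855
```

jog_arm --rows '[[[14, -50, 0, 0, 1], [28, -100, 0, 0, 1], [40, -150, 0, 0, 1], [40, -153, 0, 0, 1], [40, -153, 0, 0, 1], [40, -153, 0, 0, 1]]]'

```text
time_s: 2.35
eef_pos: [0.4797, -0.2864, 0.2311]
eef_rot: [[-0.996, 0.085, -0.0], [0.085, 0.996, 0.001], [0.0, 0.001, -1.0]]
force: [-0.5, 0.1, 0.4]
opening: 0.0854
```

```bash
python3 - <<'E'
from h import *
im,c=snap('wrist','w1'); print(c)
s=r.get_state(); print(s['time_s'],s['eef_pos'],s['eef_rot'],s['opening'],s['force'])
E
```

```text
{'fx': 343.5308226584671, 'fy': 343.5308226584671, 'cx': 320.4318101202062, 'cy': 240.03031173638072, 'origin': array([ 0.40017888, -0.27967491,  0.37451147]), 'attitude': array([[ 8.47052235e-02,  9.46517771e-01,  3.11334440e-01],
       [ 9.96406022e-01, -8.05443495e-02, -2.62230434e-02],
       [ 2.55653334e-04,  3.12436740e-01, -9.49938534e-01]])}
2.4 [ 0.47984584 -0.2863733   0.23128869] [[-9.96401922e-01  8.47536525e-02  1.65222060e-04]
 [ 8.47537806e-02  9.96401362e-01  1.05992915e-03]
 [-7.47946189e-05  1.07011864e-03 -9.99999425e-01]] 0.08537982125830301 [ 0.7631364  -0.13790309  0.83875918]
```

View pics/w1.png

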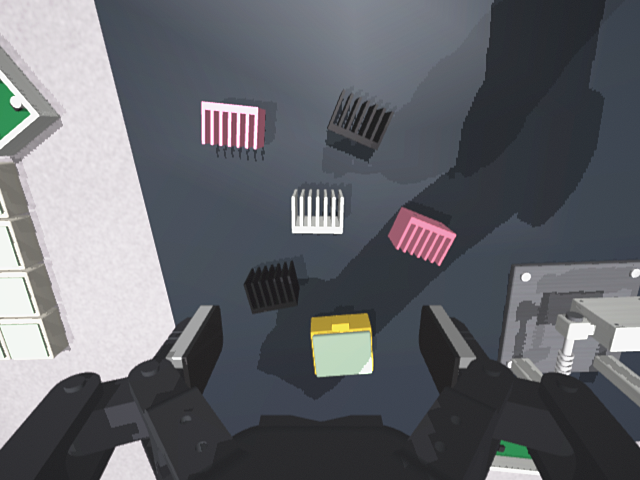

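The wrist view shows the silver sink at (318,212), with a black sink to its lower left and a pink one to its right. The parts box is ahead at (342,345).

```bash
python3 - <<'E'
from h import *
crop('w1',278,170,358,250,'c3')
E
```

```text
scale 7.5
```

View pics/c3.png

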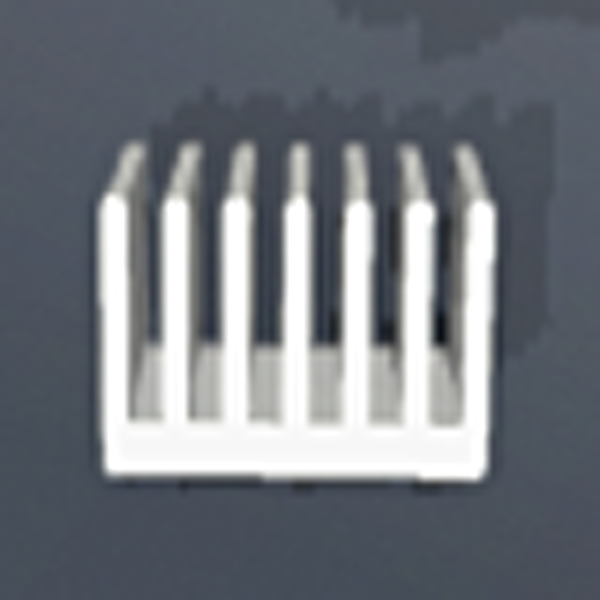

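```bash
python3 - <<'E'
from h import *
im,c=load('w1')
s=np.array([ray(c,278+a/7.5,170+b/7.5,.045)[:2] for a,b in [(103,476),(487,481),(495,197),(100,192)]])
print(s.round(4),s.mean(0))
e=lambda a,b:(np.linalg.norm(b-a).round(4),np.degrees(np.arctan2(*(b-a)[::-1])).round(1))
for i in range(4): print(e(s[i],s[(i+1)%4]))
E
```

```text
[[ 0.4988 -0.3169]
 [ 0.5039 -0.2657]
 [ 0.4656 -0.2622]
 [ 0.4606 -0.313 ]] [ 0.48224289 -0.28946314]
(np.float64(0.0514), np.float64(84.4))
(np.float64(0.0384), np.float64(174.8))
(np.float64(0.051), np.float64(-95.6))
(np.float64(0.0384), np.float64(-5.8))
```

jog_arm --rows '[[[2, -3, -40, 0, 1], [2, -3, -90, 0, 1], [2, -3, -130, 0, 1], [2, -3, -170, 0, 1], [2, -3, -200, 0, 1], [2, -3, -215, 0, 1], [2, -3, -226, 0, 1], [2, -3, -226, 0, 1]]]'

```text
time_s: 3.4
eef_pos: [0.4819, -0.2907, 0.0054]
eef_rot: [[-0.996, 0.086, 0.0], [0.086, 0.996, 0.0], [-0.0, 0.0, -1.0]]
force: [-0.1, -0.1, 0.2]
opening: 0.0854
```

jog_arm --rows '[[[0, 0, 0, 0, 0.6], [0, 0, 0, 0, 0.4], [0, 0, 0, 0, 0.2], [0, 0, 0, 0, 0.2], [0, 0, 0, 0, 0.2], [0, 0, 0, 0, 0.2], [0, 0, 0, 0, 0.2], [0, 0, 0, 0, 0.2]]]'

```text
time_s: 4.4
eef_pos: [0.4823, -0.2912, 0.0063]
eef_rot: [[-0.996, 0.087, 0.002], [0.087, 0.996, -0.0], [-0.002, -0.0, -1.0]]
force: [-0.1, 0.5, 5.3]
opening: 0.0494
```

jog_arm --rows '[[[0, 0, 10, 0, 0], [0, 0, 30, 0, 0], [0, 0, 60, 0, 0], [0, 0, 90, 0, 0], [0, 0, 120, 0, 0], [0, 0, 120, 0, 0]]]'

```text
time_s: 5.15
eef_pos: [0.483, -0.2919, 0.1287]
eef_rot: [[-0.996, 0.087, 0.005], [0.087, 0.996, -0.002], [-0.005, -0.001, -1.0]]
force: [-0.3, 0.5, -1.5]
opening: 0.049
```

```bash
python3 - <<'E'
from h import *
im,c=snap('wrist','w2'); im,c=snap('top','t2'); im,c=snap('scene','s2')
s=r.get_state(); print(s['time_s'],s['eef_pos'],s['eef_rot'],s['opening'],s['force'])
c=load('top0')[1]
u,v=proj(c,s['eef_pos']).astype(int);crop('t2',u-40,v-40,u+40,v+40,'c4');print(u-40,v-40)
E
```

```text
5.3 [ 0.48138312 -0.29050544  0.12520228] [[-9.96254473e-01  8.64694857e-02 -2.32191770e-04]
 [ 8.64693610e-02  9.96254384e-01  5.01885448e-04]
 [ 2.74719846e-04  4.79928148e-04 -9.99999847e-01]] 0.049416991118274946 [-0.28206934  0.3143803  -1.96594032]
scale 7.5
440 257
```

View pics/w2.png

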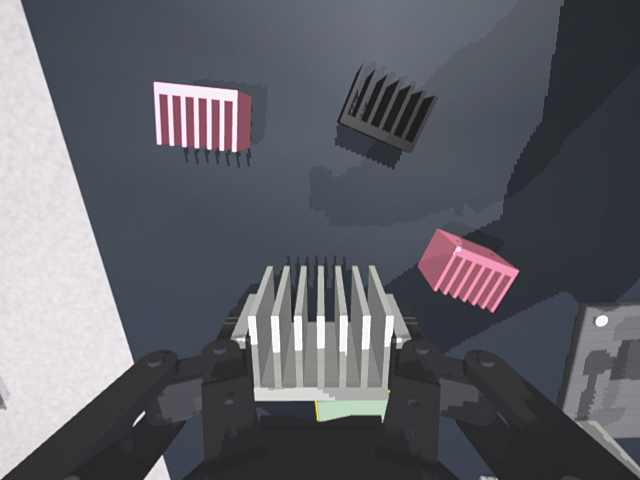

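View pics/s2.png

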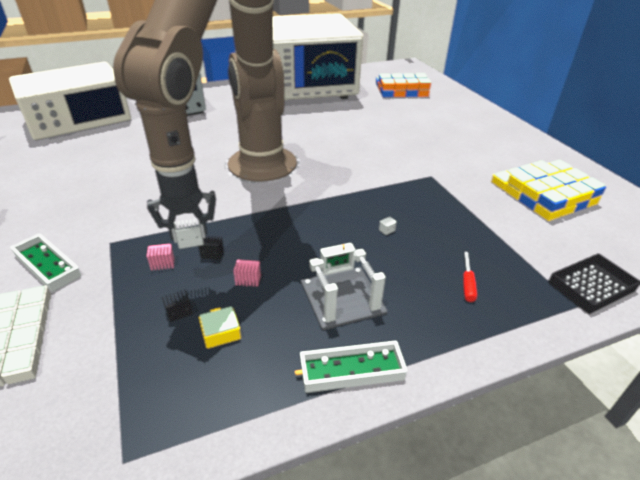

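The sink is lifted in the jaws and looks level and upright in both views. Next I measure its pose in the tool from the wrist view.

```bash
python3 - <<'E'
from h import *
crop('w2',230,250,410,410,'c5')
crop('s2',140,190,240,260,'c6')
E
```

```text
scale 3.75
scale 8.0
```

View pics/c5.png

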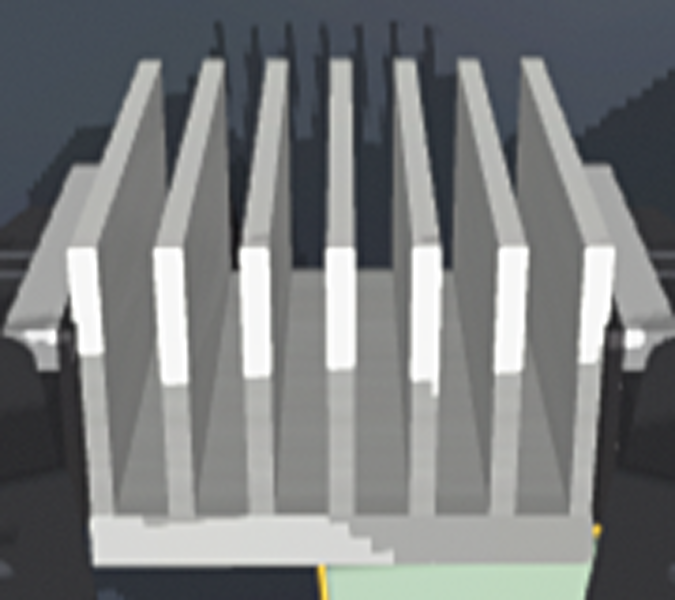

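View pics/c6.png

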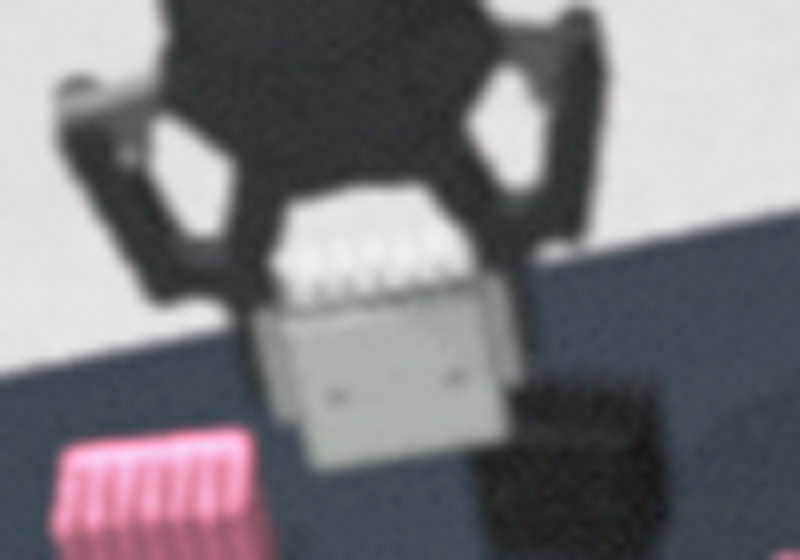

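```bash
python3 - <<'E'
from h import *
im,c=load('w2')
X=np.array([(-18,-25,45),(-18,25,45),(18,-25,45),(18,25,45),(-18,-25,0),(-18,25,0)])/1000.
U=np.array([(67,247),(614,247),(92,567),(592,565),(138,59),(543,59)])/3.75+[230,250]
K=np.array([[c['fx'],0,c['cx']],[0,c['fy'],c['cy']],[0,0,1]])
ok,rv,t=cv2.solvePnP(X,U,K,None)
pr=cv2.projectPoints(X,rv,t,K,None)[0][:,0]; print((pr-U).round(2))
A=np.array(c['attitude']); R=A@cv2.Rodrigues(rv)[0]; p=A@t[:,0]+c['origin']
s=r.get_state(); T=np.array(s['eef_rot'])
print('world',p.round(4)); print(R.round(3)); 
print('tool xyz of origin',(T.T@(p-s['eef_pos'])).round(4)); print('face world',(p+R@[.018,0,.0225]).round(4))
print('yaw',np.degrees(np.arctan2(R[1,0],R[0,0])))
E
```

```text
[[-0.15  0.23]
 [ 0.3  -0.09]
 [-0.23 -0.25]
 [ 0.05  0.04]
 [ 0.4   0.17]
 [-0.37 -0.09]]
world [ 0.4827 -0.2917  0.1237]
[[ 0.996  0.084 -0.008]
 [-0.084  0.996  0.002]
 [ 0.008 -0.002  1.   ]]
tool xyz of origin [-0.0014 -0.0011  0.0015]
face world [ 0.5004 -0.2932  0.1463]
yaw -4.809535296692995
```

```bash
python3 - <<'E'
from h import *
im,c=load('s2')
Rz=lambda a:np.array([[np.cos(a),-np.sin(a),0],[np.sin(a),np.cos(a),0],[0,0,1]])
from scipy.optimize import least_squares
U=np.array([(313,470),(512,433),(497,280),(278,310)])/8+[140,190]
X=np.array([(18,-25,0),(18,25,0),(18,25,45),(18,-25,45)])/1000.
f=lambda q:np.ravel([proj(c,q[:3]+Rz(np.radians(-4.9))@x)-u for x,u in zip(X,U)])
s=least_squares(f,[.482,-.29,.12],x_scale=.01);print(s.x.round(4),s.fun.round(2))
# z-only with xy fixed
for xy in [(.4827,-.2917),(.481,-.2905)]:
    g=least_squares(lambda z:f([*xy,z[0]]),[.12]);print(xy,g.x,g.fun.round(2))
crop('top0',265,140,385,260,'x')
E
```

```text
[ 0.5515 -0.2915  0.1745] [-0.35 -0.68  1.11 -0.47 -0.42  0.28 -0.31  0.84]
(0.4827, -0.2917) [0.12255767] [-0.77 -1.43 -1.55 -0.83 -2.86  1.51 -0.36  1.7 ]
(0.481, -0.2905) [0.1212739] [-0.2  -1.58 -1.04 -0.97 -2.33  1.41  0.24  1.59]
scale 5.0
```

jog_arm --rows '[[[8, 40, 0, 0.01, 0], [18, 85, 0, 0.02, 0], [30, 130, 0, 0.045, 0], [40, 175, 0, 0.045, 0], [48, 220, 0, 0.045, 0], [54, 260, 0, 0.045, 0], [57, 285, 0, 0.045, 0], [57, 295, -10, 0.045, 0], [57, 295, -35, 0.045, 0], [57, 295, -55, 0.045, 0], [57, 295, -64, 0.045, 0], [57, 295, -64, 0.045, 0]]]'

```text
time_s: 6.8
eef_pos: [0.538, 0.0031, 0.0605]
eef_rot: [[-0.999, 0.043, -0.002], [0.043, 0.999, -0.001], [0.002, -0.001, -1.0]]
force: [0.1, -0.3, -0.4]
opening: 0.0494
```

jog_arm --rows '[[[0, 0, 0, 0, 0], [0, 0, 0, 0, 0]]]'

```text
time_s: 7.05
eef_pos: [0.5391, 0.004, 0.062]
eef_rot: [[-0.999, 0.042, 0.001], [0.042, 0.999, 0.0], [-0.001, 0.0, -1.0]]
force: [-0.1, 0.0, -1.3]
opening: 0.0493
```

```bash
python3 - <<'E'
from h import *
im,c=snap('wrist','w3'); im,c=snap('top','t3'); snap('scene','s3')
s=r.get_state(); print(s['time_s'],s['eef_pos'],s['eef_rot'],s['opening'],s['force'])
crop('t3',260,140,380,260,'c7');crop('s3',280,210,400,330,'c8')
E
```

```text
7.2 [0.53891094 0.00413713 0.06173331] [[-9.99129922e-01  4.16990473e-02  7.67074543e-04]
 [ 4.16992820e-02  9.99130164e-01  2.92535589e-04]
 [-7.54208859e-04  3.24267518e-04 -9.99999663e-01]] 0.04964175228965722 [-0.11735415 -0.10679529 -1.26220059]
scale 5.0
scale 5.0
```

View pics/w3.png

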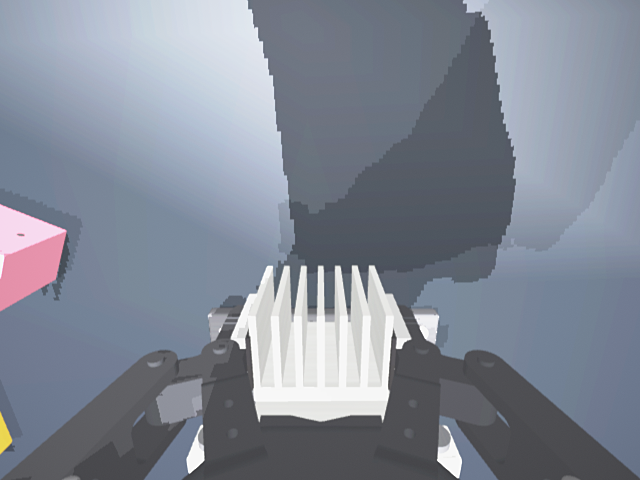

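View pics/c7.png

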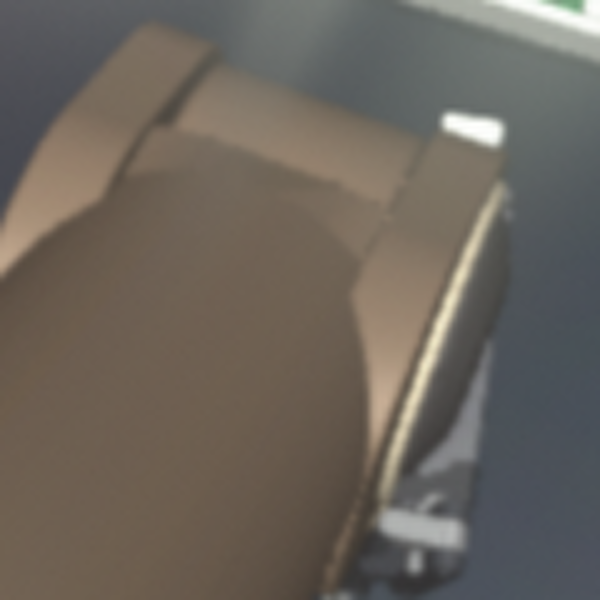

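View pics/c8.png

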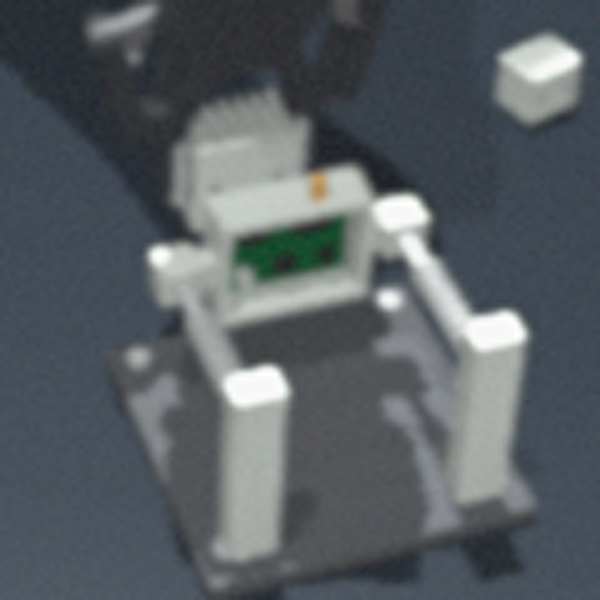

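The wrist view shows the sink in front of the module, with the plate corners at (208,312) and (439,312) and the rod sleeves at (197,455) and (450,455) nearly symmetric about it. The top view is blocked by the arm. I'll use enlarged crops to check sideways position and height.

```bash
python3 - <<'E'
from h import *
crop('s3',310,225,362,277,'c9'); crop('w3',180,290,470,480,'c10')
E
```

```text
scale 11.538461538461538
scale 2.7586206896551726
```

View pics/c9.png

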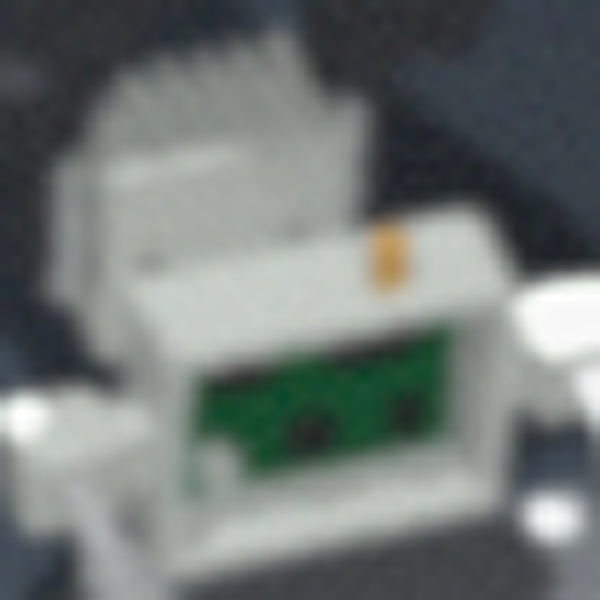

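View pics/c10.png

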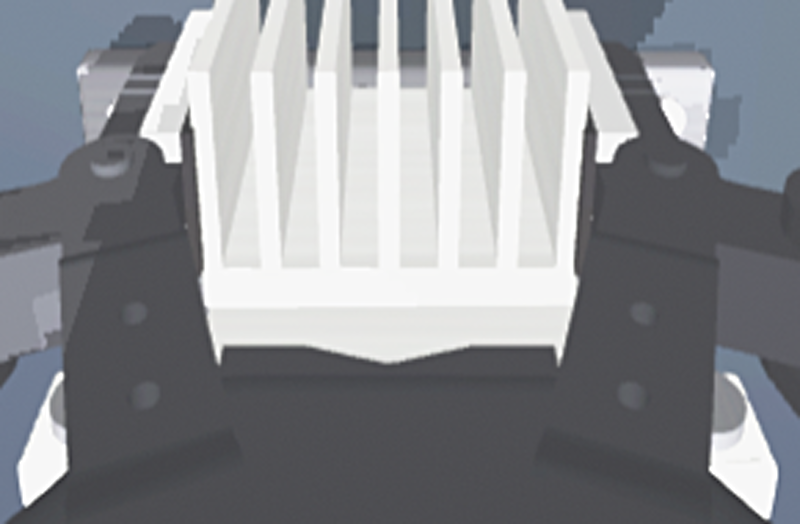

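```bash
python3 - <<'E'
from h import *
im,c=load('w3')
f=lambda a,b,z:ray(c,180+a/2.7586,290+b/2.7586,z)
l,rr=f(80,54,.01),f(713,58,.01); print('plate corners',l,rr,np.linalg.norm(l-rr))
l2,r2=f(18,465,.088),f(777,468,.088); print('sleeves',l2,r2,np.linalg.norm(l2-r2))
d=np.array([.999,-.042]);n=np.array([.042,.999])
for nm,m in [('plate',(l+rr)/2),('sleeve',(l2+r2)/2),('top',np.array([.5923,.0025]))]: print(nm,'lateral',m[:2]@n)
s=r.get_state();print('tcp lateral',np.array(s['eef_pos'])[:2]@n)
im,c=load('s3')
Rz=lambda a:np.array([[np.cos(a),-np.sin(a),0],[np.sin(a),np.cos(a),0],[0,0,1]])@np.eye(3)
R=Rz(-.042); q=lambda p:((proj(c,p)-[310,225])*11.538).round(0)
M=np.array([.5923,.0025,0])
for x in [(0,-35,108),(0,35,108),(24,-35,108),(24,35,108),(24,-35,52),(24,35,52)]: print('mod',x,q(M+R@np.array(x)/1e3))
for zb in (.0565,.060):
  S=np.array([s['eef_pos'][0]+.001,s['eef_pos'][1],zb])
  for x in [(18,-25,45),(18,25,45),(18,-25,0),(-18,-25,45),(-18,25,45)]: print('sink',zb,x,q(S+R@np.array(x)/1e3))
E
```

```text
plate corners [ 0.56758953 -0.06883368  0.01      ] [0.57473216 0.07827885 0.01      ] 0.14728582940127408
sleeves [ 0.59998419 -0.05959176  0.088     ] [0.60578079 0.06554068 0.088     ] 0.12526663089839143
plate lateral 0.02870661946483402
sleeve lateral 0.02829255012896065
top lateral 0.027374100000000002
tcp lateral 0.026767254198105803
mod (0, -35, 108) [118. 272.]
mod (0, 35, 108) [463. 199.]
mod (24, -35, 108) [161. 351.]
mod (24, 35, 108) [512. 276.]
mod (24, -35, 52) [154. 573.]
mod (24, 35, 52) [493. 496.]
sink 0.0565 (18, -25, 45) [105. 179.]
sink 0.0565 (18, 25, 45) [345. 129.]
sink 0.0565 (18, -25, 0) [101. 354.]
sink 0.0565 (-18, -25, 45) [46. 71.]
sink 0.0565 (-18, 25, 45) [281.  24.]
sink 0.06 (18, -25, 45) [105. 165.]
sink 0.06 (18, 25, 45) [346. 115.]
sink 0.06 (18, -25, 0) [102. 341.]
sink 0.06 (-18, -25, 45) [46. 57.]
sink 0.06 (-18, 25, 45) [282.  10.]
```

The readings of where the sink's underside sits relative to the TCP disagree, from −1.5 to −6 mm. I'll back off and settle it by touching the bench gently with the sink.

jog_arm --rows '[[[-40, 0, 0, 0, 0], [-40, 0, -20, 0, 0], [-40, 0, -40, 0, 0], [-40, 0, -50, 0, 0], [-40, 0, -52, 0, 0], [-40, 0, -52, 0, 0], [-40, 0, -52, 0, 0]]]'

```text
time_s: 8.07
eef_pos: [0.4991, 0.0041, 0.0098]
eef_rot: [[-0.999, 0.042, 0.001], [0.042, 0.999, 0.0], [-0.001, 0.0, -1.0]]
force: [-1.0, 0.8, -0.9]
opening: 0.0493
```

jog_arm --rows '[[[0, 0, -1, 0, 0], [0, 0, -2, 0, 0], [0, 0, -2, 0, 0], [0, 0, -2, 0, 0]]]'

```text
time_s: 8.57
eef_pos: [0.4987, 0.0041, 0.0073]
eef_rot: [[-0.999, 0.042, 0.0], [0.042, 0.999, 0.0], [0.0, 0.0, -1.0]]
force: [0.1, -0.4, -0.4]
opening: 0.0493
```

jog_arm --rows '[[[0, 0, -1, 0, 0], [0, 0, -1, 0, 0], [0, 0, -1, 0, 0]]]'

```text
time_s: 8.95
eef_pos: [0.4987, 0.004, 0.0063]
eef_rot: [[-0.999, 0.042, 0.0], [0.042, 0.999, 0.0], [-0.0, 0.0, -1.0]]
force: [-0.5, -0.1, -0.4]
opening: 0.0492
```

jog_arm --rows '[[[0, 0, -1, 0, 0], [0, 0, -1, 0, 0], [0, 0, -1, 0, 0]]]'

```text
time_s: 9.32
eef_pos: [0.4987, 0.004, 0.0062]
eef_rot: [[-0.999, 0.042, 0.0], [0.042, 0.999, 0.001], [-0.0, 0.001, -1.0]]
force: [-4.4, 0.3, 14.4]
opening: 0.0495
```

jog_arm --rows '[[[0, 0, -1, 0, 0], [0, 0, -1, 0, 0], [0, 0, -1, 0, 0]]]'

```text
time_s: 9.7
eef_pos: [0.4987, 0.0041, 0.0062]
eef_rot: [[-0.999, 0.042, 0.001], [0.042, 0.999, 0.002], [-0.0, 0.002, -1.0]]
force: [-7.9, 0.7, 30.8]
opening: 0.0493
```

The sink meets the bench at TCP z = 0.0062, so its underside is 6 mm below the TCP and the height target is TCP z ≈ 0.0635. I'll raise it there and recheck tilt.

jog_arm --rows '[[[0, 1.7, 20, 0, 0], [0, 1.7, 45, 0, 0], [0, 1.7, 59, 0, 0], [15, 1.7, 59, 0, 0], [30, 1.7, 59, 0, 0], [40, 1.7, 59, 0, 0], [40, 1.7, 59, 0, 0], [40, 1.7, 59, 0, 0]]]'

```text
time_s: 10.7
eef_pos: [0.538, 0.0055, 0.0627]
eef_rot: [[-0.999, 0.042, -0.001], [0.042, 0.999, -0.0], [0.001, -0.0, -1.0]]
force: [-0.2, -0.4, -0.7]
opening: 0.0491
```

```bash
python3 - <<'E'
from h import *
im,c=snap('wrist','w4')
s=r.get_state(); print(s['time_s'],s['eef_pos'],s['eef_rot'],s['opening'],s['force'])
crop('w4',230,250,410,410,'c11')
E
```

```text
10.75 [0.53798468 0.00556524 0.06288534] [[-9.99112526e-01  4.21038076e-02 -1.19582035e-03]
 [ 4.21040006e-02  9.99113224e-01 -1.36635960e-04]
 [ 1.18900703e-03 -1.86863520e-04 -9.99999276e-01]] 0.049361614381205066 [-1.33650025  0.58162002 -1.10762248]
scale 3.75
```

View pics/c11.png

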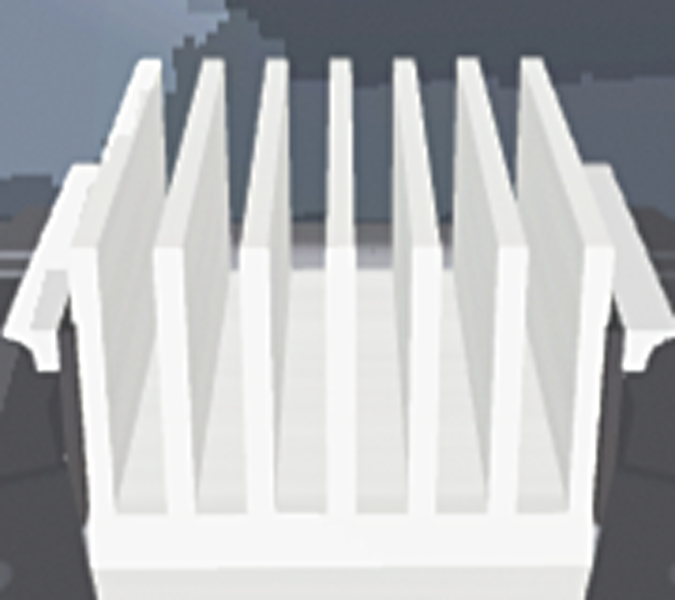

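The grip is unchanged, with the same pixel corners, and the pad tips sit above the underside, so it was the sink that touched the bench. Advancing along the module axis.

jog_arm --rows '[[[10, -0.4, 0.5, 0, 0], [20, -0.8, 0.5, 0, 0], [26, -1.1, 0.5, 0, 0], [30, -1.3, 0.5, 0, 0], [30, -1.3, 0.5, 0, 0], [30, -1.3, 0.5, 0, 0]]]'

```text
time_s: 11.5
eef_pos: [0.5684, 0.0044, 0.0637]
eef_rot: [[-0.999, 0.042, -0.0], [0.042, 0.999, 0.0], [0.0, 0.0, -1.0]]
force: [0.5, -0.1, -1.1]
opening: 0.0494
```

jog_arm --rows '[[[2, -0.1, 0, 0, 0], [4, -0.2, 0, 0, 0], [6, -0.3, 0, 0, 0], [6, -0.3, 0, 0, 0], [6, -0.3, 0, 0, 0]]]'

```text
time_s: 12.12
eef_pos: [0.5746, 0.0042, 0.0638]
eef_rot: [[-0.999, 0.042, -0.0], [0.042, 0.999, 0.0], [0.0, 0.0, -1.0]]
force: [0.3, -0.3, -0.7]
opening: 0.0496
```

jog_arm --rows '[[[1, 0, 0, 0, 0], [2, -0.1, 0, 0, 0], [3, -0.1, 0, 0, 0], [3, -0.1, 0, 0, 0], [3, -0.1, 0, 0, 0], [3, -0.1, 0, 0, 0]]]'

```text
time_s: 12.88
eef_pos: [0.5775, 0.0041, 0.0637]
eef_rot: [[-0.999, 0.042, -0.0], [0.042, 0.999, 0.0], [0.0, 0.0, -1.0]]
force: [-1.9, 0.3, -0.1]
opening: 0.0492
```

jog_arm --rows '[[[1, 0, 0, 0, 0], [2, -0.1, 0, 0, 0], [3, -0.1, 0, 0, 0], [3, -0.1, 0, 0, 0], [3, -0.1, 0, 0, 0], [3, -0.1, 0, 0, 0]]]'

```text
time_s: 13.62
eef_pos: [0.5804, 0.0039, 0.0637]
eef_rot: [[-0.999, 0.042, -0.0], [0.042, 0.999, 0.0], [0.0, 0.0, -1.0]]
force: [-4.7, 0.0, 1.3]
opening: 0.0493
```

```bash
python3 - <<'E'
from h import *
im,c=snap('scene','s5')
s=r.get_state(); print(s['time_s'],s['eef_pos'],s['force'],s['ft_torque'])
crop('s5',280,210,400,330,'c12')
E
```

```text
13.675 [0.58045956 0.0039443  0.06373486] [-4.60589701  1.04756448  0.74085857] [-5.66895230e-05  9.12585340e-01 -1.07981166e-01]
scale 5.0
```

View pics/c12.png

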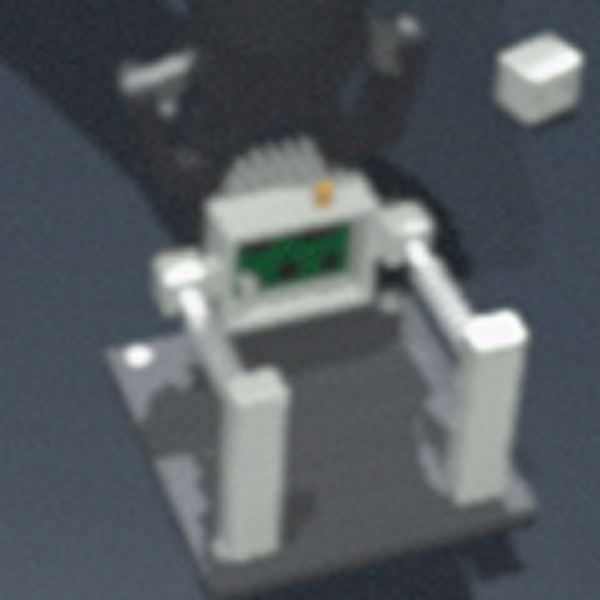

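Contact began at TCP x ≈ 0.5757 and the force rises about 1 N per mm. I'll press about 5.5 mm further.

jog_arm --rows '[[[1, 0, 0, 0, 0], [2, -0.1, 0, 0, 0], [3, -0.1, 0, 0, 0], [4, -0.2, 0, 0, 0], [5, -0.2, 0, 0, 0], [5.5, -0.2, 0, 0, 0], [5.5, -0.2, 0, 0, 0], [5.5, -0.2, 0, 0, 0], [5.5, -0.2, 0, 0, 0]]]'

```text
time_s: 14.8
eef_pos: [0.5848, 0.0037, 0.0636]
eef_rot: [[-0.999, 0.042, -0.003], [0.042, 0.999, 0.0], [0.003, 0.0, -1.0]]
force: [-9.2, 0.7, 3.6]
opening: 0.0498
```

```bash
python3 - <<'E'
from h import *
im,c=snap('wrist','w6');im,c=snap('scene','s6');snap('top','t6')
F=[]
for i in range(3):
    s=r.get_state(); F.append(s['force']); read_camera('top')
print(s['time_s'],s['eef_pos'],s['eef_rot'],np.mean(F,0),s['ft_torque'],s['opening'])
crop('s6',300,220,380,280,'c13'); crop('w6',180,250,470,480,'c14')
E
```

```text
15.05 [0.58479084 0.00372132 0.06353849] [[-9.99110202e-01  4.20918593e-02 -2.66067540e-03]
 [ 4.20910844e-02  9.99113717e-01  3.46607242e-04]
 [ 2.67290664e-03  2.34308119e-04 -9.99996400e-01]] [-8.99398522  0.13720893  3.43822205] [-0.07383647  1.68331159 -0.21142915] 0.04946279425492051
scale 10.0
scale 2.608695652173913
```

View pics/c13.png

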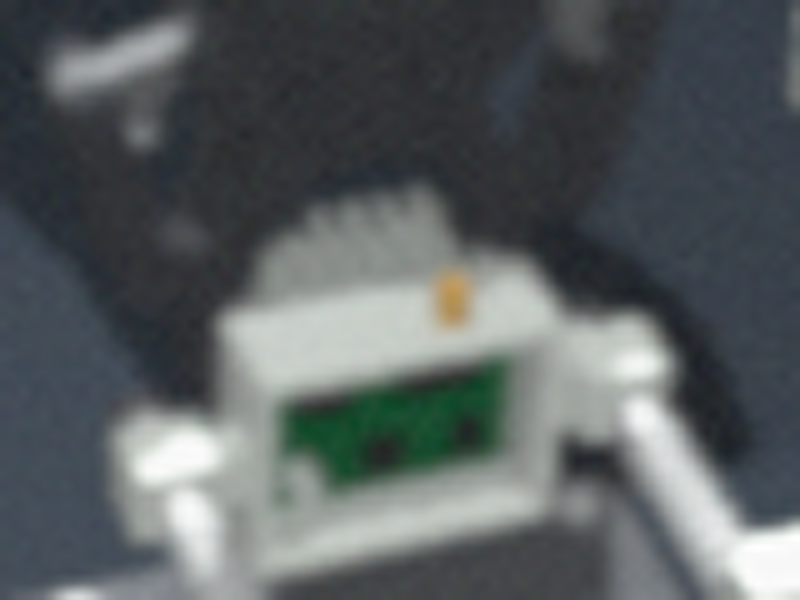

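View pics/c14.png

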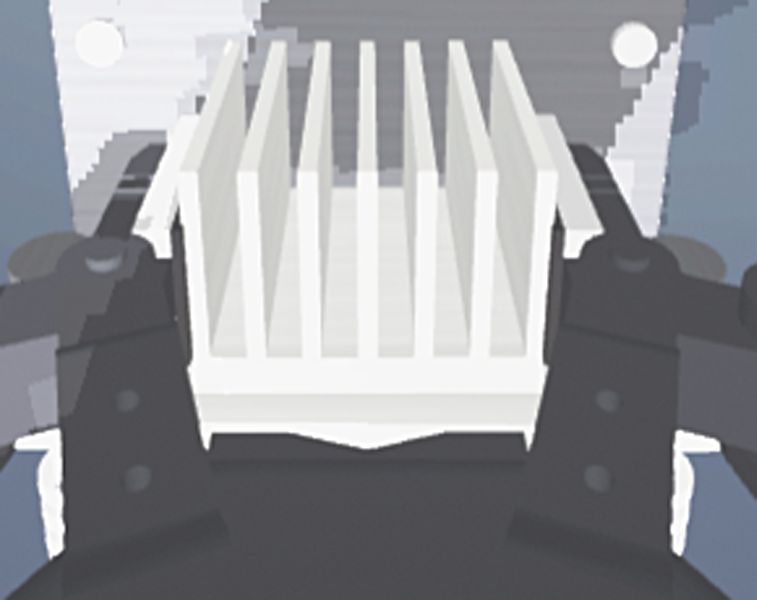

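View pics/t6.png

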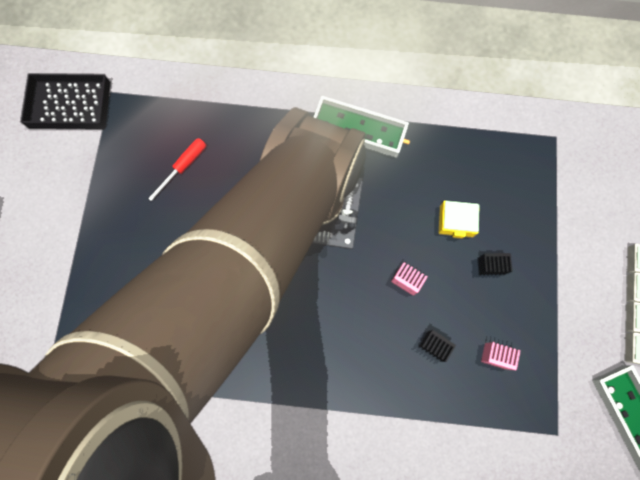

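```bash
python3 - <<'E'
from h import *
crop('w6',245,380,400,435,'c15')
im,c=load('w6'); k=2.6087
X=np.array([(-18,-25,45),(-18,25,45),(18,-25,45),(18,25,45),(-18,-25,0),(-18,25,0)])/1000.
U=np.array([(179,169),(557,169),(192,393),(547,393),(230,41),(508,41)])/k+[180,250]
K=np.array([[c['fx'],0,c['cx']],[0,c['fy'],c['cy']],[0,0,1]])
ok,rv,t=cv2.solvePnP(X,U,K,None); print((cv2.projectPoints(X,rv,t,K,None)[0][:,0]-U).round(2).tolist())
A=np.array(c['attitude']); R=A@cv2.Rodrigues(rv)[0]; p=A@t[:,0]+c['origin']
print(p.round(4));print(R.round(3)); print('face',(p+R@[.018,0,.0225]).round(4))
for h in (3,4,5,5.5,6,7,8):
    q=proj(c,p+R@np.array([.018,0,.045+h/1e3])); print(h,((q-[180,250])*k).round(1),((q-[245,380])*800/155).round(1))
n=np.array([.042,.999])
f=lambda a,b,z:ray(c,180+a/k,250+b/k,z)
l,rr=f(99,43,.012),f(634,45,.012);print('bolts',l,rr,'lat',((l+rr)/2)[:2]@n,'sink lat',p[:2]@n)
l,rr=f(50,30,.01),f(685,30,.01);print('plate edges',l,rr)
E
```

```text
scale 5.161290322580645
[[-0.7, -0.05], [0.83, -0.24], [0.84, -0.05], [-1.06, 0.01], [-0.26, 0.35], [0.35, 0.1]]
[0.5845 0.0042 0.0587]
[[ 0.999  0.037 -0.013]
 [-0.037  0.999 -0.005]
 [ 0.013  0.005  1.   ]]
face [0.6022 0.0035 0.0815]
3 [368.9 408.9] [394.4 138.1]
4 [368.9 414.4] [394.3 149. ]
5 [368.9 420. ] [394.3 160. ]
5.5 [368.8 422.8] [394.3 165.6]
6 [368.8 425.7] [394.3 171.2]
7 [368.8 431.4] [394.2 182.6]
8 [368.8 437.3] [394.2 194.1]
bolts [ 0.58337684 -0.0591835   0.012     ] [0.58911479 0.06640703 0.012     ] lat 0.02823047750132628 sink lat 0.02877014938204479
plate edges [ 0.58039701 -0.07098504  0.01      ] [0.58663866 0.07885    0.01      ]
```

View pics/c15.png

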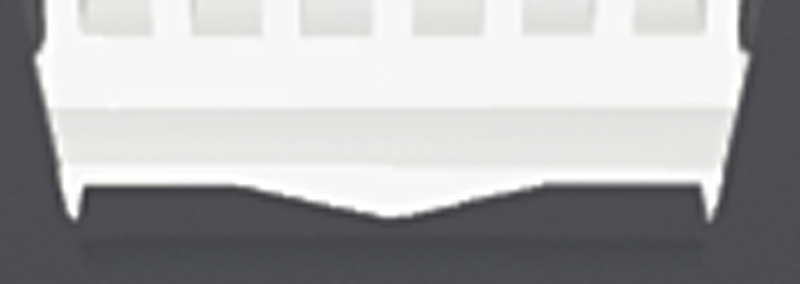

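The module's top edge shows 5.5 mm above the sink top, which is exactly what a centred height should give. Laterally the sink is within about 0.5 mm of the stand's axis, and the push is steady at about 9 N. Handing in.

```bash
python3 - <<'E'
from h import *
s=r.get_state();print(s['time_s'],s['force'],s['eef_pos'],s['opening'])
print(r.job_done())
s=r.get_state();print(s['time_s'],s['force'],s['eef_pos'],s['opening'])
E
```

```text
15.1 [-8.74445659  0.29459095  4.383868  ] [0.58480387 0.00371539 0.06353809] 0.049510675686319984
the job is handed in; nothing more can be done
None
the job is handed in; nothing more can be done
```

The larger silver heat sink is gripped by its sides and held with its flat back against the amplifier module, clear of the bench and stand. I handed the job in at 15.1 s with the gripper still gripping and pressing; no verdict was reported.

**Last checks before handing in:**
- **Push:** about 9 N, steady, with the module back about 9 mm of its 20 mm travel. That is a little under the 10 N you asked for but inside the 6 to 14 N band.
- **Height:** the module's top edge stands 5.5 mm above the sink's top, which is what centred should give.
- **Sideways:** about 0.5 mm off centre, measured against the stand.
- **Tilt:** 0.013 rad or less by camera.
- **Bystanders:** the screwdriver and parts box look unmoved in the last top view. The small sink is hidden by the arm there; it looks unmoved in a scene crop taken at about 5 N, and the last move was only a 5.5 mm push well away from it.

**Disagreements and unknowns:**
- **Grip height:** the camera put the sink's underside 1.5 to 3.5 mm below the tool point, but touching it gently to the bench gave 6 mm. I used the touch value, and the last height check agreed with it.
- **Bench touch:** it briefly pressed the bench with about 31 N; the sink did not slip in the grip.
- **Upward force:** about 4 N upward on the tool remains while pressing, probably friction at the module face.

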